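# Part the nested sample cups and put each in its size row

## Task

Two clean steel sample cups were left nested on the worktop, the tall narrow one standing inside the short wide one. While the wide cup stays where it is, pull the tall cup out of it and stand it upright in the narrow tray, the row for tall cups; then stand the wide cup upright in the wide tray, the row for wide cups. Each must end standing on the floor of its tray, released.

Things in the scene. Friction and masses are not known exactly. Their poses are not given: they have to be found in the camera images.
- tall_cup: Plain steel tapered sample cup, open at the top, tall and narrow: 90 mm high, 42 mm across at the rim, 38 mm at the foot, walls 2 mm, 56 to 112 g. Origin at the centre of its underside, z up along its axis. At the start it stands upright inside the wide cup, its foot on that cup's 3 mm thick bottom (rim 93 mm above the worktop, upper 43 mm clear of the wide cup, 4 mm play round its foot).
- wide_cup: Plain steel tapered sample cup, open at the top, short and wide: 50 mm high, 58 mm across at the rim, 52 mm at the foot, walls 2 mm, bottom 3 mm, 84 to 168 g. Origin at the centre of its underside, z up along its axis. At the start it stands upright and loose on the bare worktop, holding the tall cup. Wash bottles and a dropper bottle stand about 12 cm or more away.
- narrow_tray: Fixed open grey plastic tray, one row of cups, 220 mm long (x) by 66 wide (y), walls 18 high, 3 thick, floor 3 thick, inside 214 x 60; small tabs on its ends. A tall narrow cup already stands in it on the long centre line, 60 to 70 mm from the centre toward +x (the end away from the robot); the rest is empty. Origin: centre of its underside, z up. The two trays may stand in either order.
- wide_tray: Fixed open grey plastic tray, one row of cups, 220 mm long (x) by 88 wide (y), walls 18 high, 3 thick, floor 3 thick, inside 214 x 82; small tabs on its ends. A short wide cup already stands in it on the long centre line, 60 to 70 mm from the centre toward +x (the end away from the robot); the rest is empty. Origin: centre of its underside, z up. The two trays may stand in either order.
Not all that is in view belongs to the job. Leave any red or yellow look-alike of the wide_cup alone.

How it is judged (in metres and radians):
On the way, in this order (a step that is already met when the one before it is completed fails the run):
1. the tall cup is pulled clear out of the wide cup, which still stands within 40 mm of where it was (z of tall_cup in the frame of wide_cup above 0.052 m and distance of wide_cup from where it was at the start of the episode below 0.04 m and angle between wide_cup's own z axis and vertical below 0.2 rad), for 0.1 s.
2. the tall cup stands upright on the floor of the narrow tray, the wide cup still within 40 mm of where it was (x of tall_cup in the frame of narrow_tray between -0.1 and 0.1 m and y of tall_cup in the frame of narrow_tray between -0.025 and 0.025 m and z of tall_cup in the frame of narrow_tray between -0.003 and 0.008 m and angle between tall_cup's own z axis and vertical below 0.15 rad and linear speed of tall_cup below 0.02 m/s and distance of wide_cup from where it was at the start of the episode below 0.04 m), for 0.2 s.
At the end, for the whole second after the job is handed in: The tall cup stands on the floor of the narrow tray and the wide cup on the floor of the wide tray, each upright within 0.15 rad, underside within 8 mm of the tray's, axis within 100 mm along and 25 mm (narrow) or 30 mm (wide) across of the tray's centre, at rest (x of tall_cup in the frame of narrow_tray between -0.1 and 0.1 m and y of tall_cup in the frame of narrow_tray between -0.025 and 0.025 m and z of tall_cup in the frame of narrow_tray between -0.003 and 0.008 m and angle between each of tall_cup, wide_cup's own z axis and vertical below 0.15 rad and linear speed of each of tall_cup, wide_cup below 0.02 m/s and x of wide_cup in the frame of wide_tray between -0.1 and 0.1 m and y of wide_cup in the frame of wide_tray between -0.03 and 0.03 m and z of wide_cup in the frame of wide_tray between -0.003 and 0.008 m); the robot touches nothing.
It also fails if it takes over 64 s, if anything falls off the work surface, if the arm or the gripper's body presses on something with over 40 N, if the wrist force passes 120 N, or if a joint passes its speed limit or range.

## Robot

A 6-joint arm with a two-finger parallel gripper is mounted at the origin on a cart in front of the work surface, level with it; the furniture and walls round the work are solid. World frame = base frame: x ahead of the robot, y to its left, z up, the work surface at z = 0. Lengths are in mm, angles in rad, forces in N, time in s.
With the tool pointing down it reaches from about 350 to 875 mm from the base axis. Payload 4.2 kg.
Tool frame: the origin (TCP) lies midway between the tips of the shut fingers; the grasp point (between the pads) lies 19 mm behind it (arm.tcp_to_grasp is the distance from the TCP to the grasp point, in mm); z points along the fingers, y is the line along which they close (so a half turn about z gives the same grasp; the last joint's range is limited). The gripper opens to 85 mm and grips with 20 to 120 N. Pads are 22 mm wide; open, the fingers measure 114 mm over their backs; the gripper's body (76 mm by 85 mm) begins 54 mm behind the grasp point. The pads swing forward as they close: fully open they stand 13 mm farther back than shut.
Start: joints at [1.365, 0.385, 0.008, 0, -1.194, -0.259], TCP at [280.119, 558.688, 193.412] pointing down, gripper open.
Joint ranges: [-3.14, 3.14], [-1.21, 2.06], [-1.07, 1.41], [-3.16, 2.05], [-2.99, -0.16], [-3.1, 3.1]. Speed limits (rad/s): [2.79, 2.79, 3.14, 3.14, 3.14, 3.14].

## Interface

Orientations are given as a unit quaternion [x, y, z, w].
In Python, from bench import arm gives the robot as it stands.
- The arm moves only by the tool arm_command, never from a script. Its argument "rows" is a list of rows, each a list of 2 entries, a list of its own where there are three numbers: the shift along the tool's x, y, z as a fraction of full scale, then the turn, a rotation vector about the tool's x, y, z as a fraction of full scale. In form: [[[x, y, z], [wx, wy, wz]], ...]. A call has 1 to 5 rows; each row is the pose to reach, as a shift and turn from the pose commanded when the call began, along the tool's axes at that moment, turning the shorter way round; what a row does not reach only later rows make up. Full scale, the value 1, is 0.25 m for a shift and 180 degrees for a turn. A row lasts 1/10 s, in which the tool goes at most 50 mm and 8.59 degrees, less where a joint would pass 70% of its speed; a pose out of reach is approached as far as the arm can. A call with a number of a shift or a turn outside -1 to 1 is refused whole. A call with a gripper value outside its range is refused whole. "grip" is the opening, from 0 (shut) to 1 (fully open), set as the call begins (left out, the last holds). The fingers move at their own pace and stop on an object; the grip force is fixed at half the most. Time passes only in rows, so rows that repeat a pose let the fingers close. It gives the time, the measured TCP pose, the force, the opening and the grip force at its end, in the units of the state.
- arm.read_state(): the state, without advancing time (a new reading comes with each control period).
- arm.get_image(name): name is "side" or "top" or "wrist"; returns (picture, depth): 384x512x3 uint8, blue, green, red; 384x512 float32, mm along the optical axis (not along the pixel's ray), 0 where there is no reading.
- arm.camera_info(name): a dict with "fx", "fy", "cx", "cy" (pixels), "k1" (the pictures are not rectified: a ray, as slopes to the right and down, at radius r is drawn at 1 + k1 r^2 times it, then the intrinsics apply), "extrinsics" (4x4, takes a point from camera to world coordinates). Camera axes: x right, y down, z forward; pixel columns grow to the right and rows downward; lengths in mm; the calibration is good to about 2 mm. A picture is of the moment at which its call begins: read the wrist's pose just before it. camera_info takes no time and is no camera call; for the wrist camera it gives the pose at the moment of the call.
- arm.job_done(): hands the job in; it is judged then, once.
Trained networks look in the newest picture that a camera, given by its name, has taken for a name from the list of things; names that differ only in an ending like _2 or _b are one class to them, and where a whole thing is asked for, a point or a joint stands for the part that bears it (a point fixed in the world has none). Each returns a list of dicts, best first, with "score" (0 to 1); they miss things now and then, are a little off and sometimes report something else, mostly with a low value. They report only what shows in the picture. A call takes as long as a camera call. They do not tell look-alikes from the thing itself.
- arm.spot_in(camera, query): "position" ([column, row] in pixels, amid what is visible of it).
The state is a dict: "clock": time; "joints": joint angles; "joint_vel": joint speeds; "joint_efforts": joint torques, N m; "position": TCP position; "ee_rot": TCP orientation; "contact_force": force on the tool from outside, world axes, zero at the start; "wrist_torque": the same for the moment, N m; "gripper_width": finger opening in mm; "grasp_force": force on a finger pad.
Only numpy, scipy, OpenCV 4.12 (cv2) and the standard library are available. Lean on these libraries where they do the work, as an engineer would, in place of code of your own. Each camera call takes 0.05 s, during which the arm holds its last target. There are 200 camera calls.

## Working session

There is one attempt and no reset: what is moved stays moved. The work goes in short steps, Python scripts to look and compute and a tool call to move; the robot and the scene stay as the last step left them, time stands still between calls to the robot, and variables do not carry over. Pictures are saved under pics/ and viewed, at most 10 in all, crops included, and the job is handed in when it is done.

Besides the shell and the picture viewer there is one more tool, called after ">>>" by a JSON object that holds its "fn" and its "kwargs". arm_command: Moves the arm, as the interface text tells. Shift numbers are shares of 0.25 m and turn numbers shares of 180 degrees, none past 1 either way. Its arguments: {"type":"object","properties":{"rows":{"type":"array","items":{"type":"array"}},"grip":{"type":"number"}},"required":["rows"]}

```bash
mkdir -p pics; cat > h.py <<'E'
import numpy as np, cv2
from bench import arm
def pts(cam):
    i=arm.camera_info(cam); im,d=arm.get_image(cam)
    K=np.array([[i['fx'],0,i['cx']],[0,i['fy'],i['cy']],[0,0,1]])
    h,w=d.shape; u,v=np.meshgrid(np.arange(w),np.arange(h))
    p=np.stack([u,v],-1).reshape(-1,1,2).astype(np.float64)
    n=cv2.undistortPoints(p,K,np.array([i['k1'],0,0,0,0.])).reshape(h,w,2)
    c=np.concatenate([n*d[...,None],d[...,None]],-1)
    E=np.array(i['extrinsics']); W=c@E[:3,:3].T+E[:3,3]; W[d==0]=np.nan
    return im,W
E
python3 - <<'E'
from h import *
np.set_printoptions(precision=1,suppress=True)
im,W=pts('top'); np.save('top.npy',W); cv2.imwrite('pics/top.png',cv2.resize(im,(800,600)))
for q in ['tall_cup','wide_cup','narrow_tray','wide_tray']:
    for r in arm.spot_in('top',q):
        c,w=map(int,np.round(r['position'])); print(q,r['score'],c,w,W[w,c])
im,W=pts('side'); np.save('side.npy',W); cv2.imwrite('pics/side.png',cv2.resize(im,(800,600)))
s=arm.read_state(); print(s['position'],s['ee_rot'],s['clock'],s['gripper_width'])
E
```

```text
tall_cup 0.69 331 183 [ 607.8 -204.7    7.9]
tall_cup 0.47 151 207 [554.  299.3   1.3]
wide_cup 0.9 286 140 [736.4 -84.1   5.6]
wide_cup 0.63 293 170 [ 649.3 -100.9    1.2]
wide_cup 0.54 337 188 [ 593.6 -220.9    6. ]
narrow_tray 0.79 223 208 [545.9  97.7   2.5]
wide_tray 0.66 154 206 [555.9 289.9   5.5]
[280.1 558.5 193. ] [ 1.  -0.2 -0.   0. ] 0.3 85.2556604299101
```

View pics/top.png

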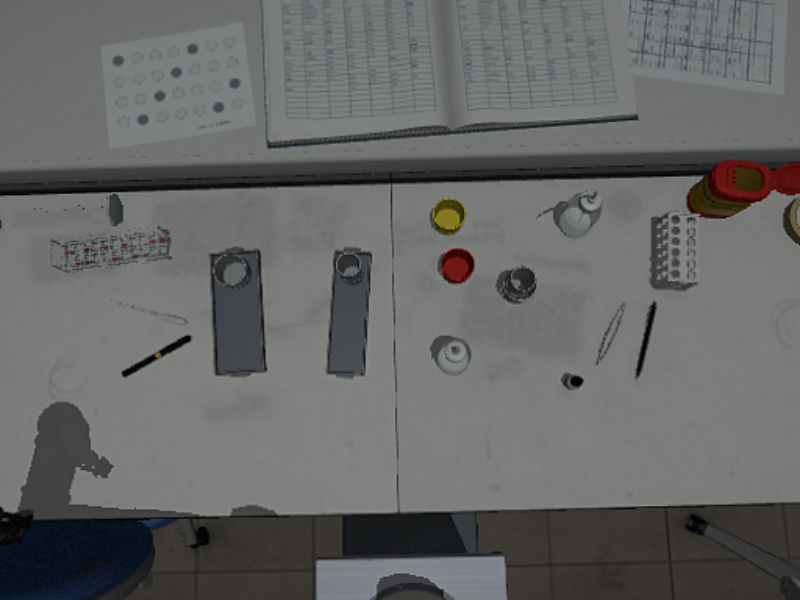

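View pics/side.png

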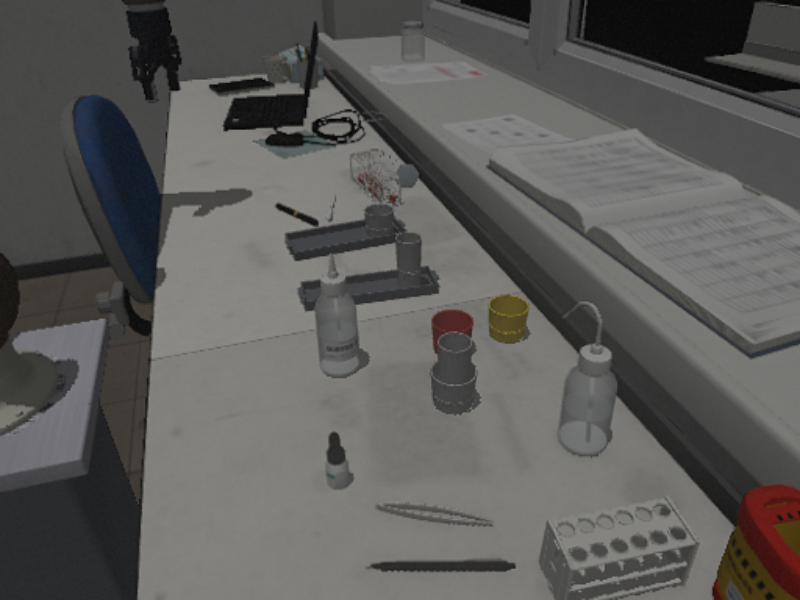

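The picture shows the steel nested pair at top-view (519,285). The cups at red (457,265) and yellow (448,215) are look-alikes and stay put. The narrow tray is at (349,313) and the wide tray at (238,313), each already holding a cup at its far end. I'll confirm the pair in a crop and measure it.

```bash
python3 - <<'E'
from h import *
np.set_printoptions(precision=1,suppress=True)
W=np.load('top.npy'); S=np.load('side.npy')
im=cv2.imread('pics/side.png'); cv2.imwrite('pics/crop.png',cv2.resize(im[270:430,400:560],(600,600)))
def box(P,u0,u1,v0,v1): 
    k=.64; return P[int(v0*k):int(v1*k),int(u0*k):int(u1*k)].reshape(-1,3)
def circ(p): # fit circle in xy
    A=np.c_[2*p[:,:2],np.ones(len(p))]; s=np.linalg.lstsq(A,(p[:,:2]**2).sum(1),rcond=None)[0]
    return s[:2],np.sqrt(s[2]+s[0]**2+s[1]**2)
for n,P,b in [('top',W,(490,545,258,312)),('side',S,(425,482,325,415))]:
    p=box(P,*b); p=p[np.isfinite(p[:,0])]
    for lo,hi in [(88,98),(55,88),(45,53),(10,45)]:
        q=p[(p[:,2]>lo)&(p[:,2]<hi)]
        if len(q)>5: print(n,lo,hi,len(q),q.min(0),q.max(0),circ(q))
for n,b in [('narrow',(320,380,235,390)),('wide',(200,275,235,390))]:
    p=box(W,*b); 
    q=p[(p[:,2]>10)&(p[:,2]<24)]; r=cv2.minAreaRect(q[:,:2].astype(np.float32)); print(n,len(q),r)
    q=p[(p[:,2]>30)]; print('cup',q.min(0),q.max(0),circ(q))
E
```

```text
top 88 98 52 [ 582.6 -219.3   88.7] [ 623.2 -179.4   95.7] (array([ 603.4, -199.2]), np.float64(19.83578784598876))
top 55 88 99 [ 583.6 -218.1   55.3] [ 622.7 -175.7   87.9] (array([ 603.3, -198.6]), np.float64(19.39650500318087))
top 45 53 68 [ 574.3 -230.6   45. ] [ 630.  -173.1   53. ] (array([ 600.7, -200.3]), np.float64(25.00272138348082))
top 10 45 137 [ 574.6 -228.3   10.4] [ 625.9 -173.6   45. ] (array([ 599.7, -199.3]), np.float64(22.043860073139413))
side 88 98 137 [ 583.4 -220.5   88.1] [ 624.  -177.    95.6] (array([ 604. , -198.6]), np.float64(19.869396957638745))
side 55 88 420 [ 583.7 -220.1   55.2] [ 623.6 -177.3   88. ] (array([ 604.1, -198.5]), np.float64(19.400358375813532))
side 45 53 229 [ 574.3 -229.4   45. ] [661.9 -97.6  53. ] (array([ 615.1, -165.3]), np.float64(54.858978363567935))
side 10 45 545 [ 574.8 -229.7   10.2] [668.7 -66.3  44.9] (array([ 627., -154.]), np.float64(72.0776524475777))
narrow 336 ((568.500732421875, 96.80330657958984), (66.2958984375, 231.2943115234375), 85.95545959472656)
cup [614.2  70.2  30.1] [655.1 109.9  96. ] (array([634.6,  89.8]), np.float64(19.24452333659532))
wide 466 ((573.85595703125, 296.5568542480469), (232.89454650878906, 89.68258666992188), 3.687079906463623)
cup [613.2 271.1  30.2] [670.7 329.6  58.2] (array([641.1, 299.9]), np.float64(27.301145564323452))
```

View pics/crop.png

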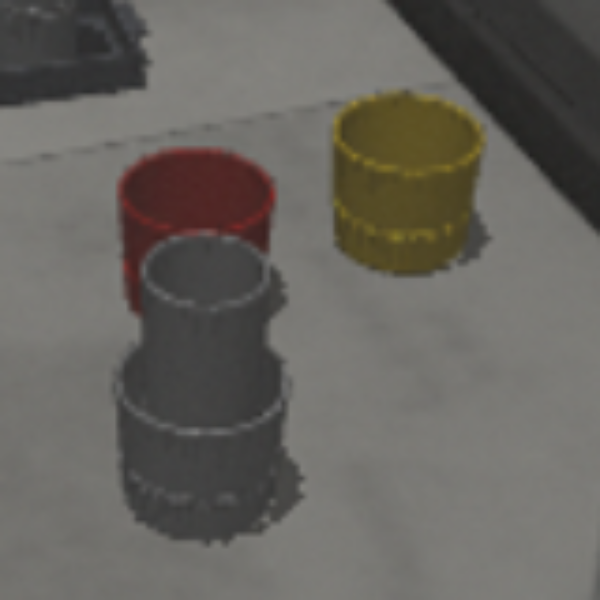

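The crop shows the plain steel tall cup standing inside the plain steel wide cup, with the red cup behind and the yellow one beyond. That is the right pair.

```bash
cat >> h.py <<'E'
from scipy.spatial.transform import Rotation as R
def go(x,y,z,yaw_y=None):
    """fractions to TCP target (mm), tool down; yaw_y = angle (deg) of closing line, taken mod 180"""
    s=arm.read_state(); r=R.from_quat(s['ee_rot']); p=np.array(s['position'])
    m=r.as_matrix(); sh=m.T@(np.array([x,y,z])-p)/250
    ty=np.degrees(np.arctan2(m[1,1],m[0,1])); print('t',s['clock'],'tcp',p.round(1),'closing',round(ty,1),'joints',np.round(s['joints'],2),'w',round(s['gripper_width'],1),'F',np.round(s['contact_force'],1))
    rv=0
    if yaw_y is not None:
        d=(yaw_y-ty+90)%180-90
        t=R.from_matrix(np.c_[np.cross([np.sin(0)*0,0,0],[0,0,0]),[0,0,0],[0,0,0]]) if 0 else None
        a=np.radians(ty+d); Y=np.array([np.cos(a),np.sin(a),0]); Z=np.array([0,0,-1.]); T=np.c_[np.cross(Y,Z),Y,Z]
        rv=(r.inv()*R.from_matrix(T)).as_rotvec()/np.pi
    print('shift',sh.round(3),'turn',np.round(rv,3))
E
sed -i '/np.sin(0)/d' h.py
python3 -c "
from h import *
go(604,-199,180,0); go(604,-199,180,90)"
```

```text
t 0.3 tcp [280.1 558.5 193. ] closing -116.6 joints [ 1.36  0.39  0.01 -0.   -1.19 -0.26] w 85.3 F [-1.   0.5 -0.6]
shift [2.517 2.128 0.054] turn [ 0.    -0.     0.352]
t 0.3 tcp [280.1 558.5 193. ] closing -116.6 joints [ 1.36  0.39  0.01 -0.   -1.19 -0.26] w 85.3 F [-1.   0.5 -0.6]
shift [2.517 2.128 0.054] turn [ 0.     0.    -0.148]
```

>>> {"fn": "arm_command", "kwargs": {"rows": [[[0.7,0.6,-0.25],[0,0,0.2]],[[0.7,0.6,-0.25],[0,0,0.2]],[[0.7,0.6,-0.25],[0,0,0.2]],[[0.7,0.6,-0.25],[0,0,0.2]],[[0.7,0.6,-0.25],[0,0,0.2]]], "grip": 1}}

```text
clock: 0.8
position: [369.9, 343.8, 257.0]
ee_rot: [0.853, -0.521, 0.0, -0.001]
contact_force: [0.1, 0.8, 0.0]
gripper_width: 85.6
grasp_force: 0.0
```

```bash
python3 -c "
from h import *
S=np.load('side.npy');k=.64
print('bottle max z',np.nanmax(S[int(250*k):int(380*k),int(310*k):int(360*k)][...,2]))
go(604,-199,240,0)"
```

```text
bottle max z 174.3654981466584
t 0.8 tcp [369.9 343.8 257. ] closing -152.8 joints [ 1.07  0.14 -0.17  0.   -1.26 -0.6 ] w 85.6 F [0.1 0.8 0. ]
shift [2.359 0.158 0.067] turn [-0.     0.     0.151]
```

>>> {"fn": "arm_command", "kwargs": {"rows": [[[0.95,0.06,0],[0,0,0.15]],[[0.95,0.06,0],[0,0,0.15]],[[0.95,0.06,0],[0,0,0.15]],[[0.95,0.06,0],[0,0,0.15]],[[0.95,0.06,0],[0,0,0.15]]]}}

```text
clock: 1.3
position: [465.6, 125.9, 256.2]
ee_rot: [0.709, -0.705, 0.0, -0.0]
contact_force: [0.5, 0.6, -0.4]
gripper_width: 85.4
grasp_force: 0.0
```

>>> {"fn": "arm_command", "kwargs": {"rows": [[[0.65,-0.28,0],[0,0,0]],[[0.65,-0.28,0],[0,0,0]],[[0.65,-0.28,0],[0,0,0]],[[0.65,-0.28,0],[0,0,0]],[[0.65,-0.28,0],[0,0,0]]]}}

```text
clock: 1.8
position: [536.9, -36.6, 255.3]
ee_rot: [0.708, -0.707, -0.0, 0.001]
contact_force: [-0.2, 0.0, 0.8]
gripper_width: 85.3
grasp_force: 0.0
```

>>> {"fn": "arm_command", "kwargs": {"rows": [[[0.65,-0.28,0],[0,0,0]],[[0.65,-0.28,0],[0,0,0]],[[0.65,-0.28,0],[0,0,0]],[[0.65,-0.28,0],[0,0,0]],[[0.65,-0.28,0],[0,0,0]]]}}

```text
clock: 2.3
position: [607.8, -198.0, 254.4]
ee_rot: [0.708, -0.706, -0.001, 0.001]
contact_force: [0.5, -0.4, -0.6]
gripper_width: 85.2
grasp_force: 0.0
```

```bash
python3 - <<'E'
from h import *
np.set_printoptions(precision=1,suppress=True)
go(604,-199,58,0)
im,W=pts('wrist'); cv2.imwrite('pics/w1.png',im)
p=W.reshape(-1,3); p=p[np.isfinite(p[:,0])]
p=p[(np.hypot(p[:,0]-603,p[:,1]+200)<45)]
for lo,hi in [(86,100),(55,86),(43,54)]:
    q=p[(p[:,2]>lo)&(p[:,2]<hi)]
    if len(q)>5: print(lo,len(q),q.min(0),q.max(0),cv2.minEnclosingCircle(q[:,:2].astype(np.float32)))
E
```

```text
t 2.3 tcp [ 607.8 -198.   254.4] closing -179.8 joints [-0.1  0.4  0.1  0.  -1.3  0.1] w 85.2 F [ 0.5 -0.4 -0.6]
shift [0.  0.  0.8] turn [0. 0. 0.]
86 234 [ 584.5 -221.4   86.5] [ 625.2 -180.    94. ] ((604.9573974609375, -200.438720703125), 21.1535701751709)
55 265 [ 586.4 -220.9   55.2] [ 623.4 -181.5   86. ] ((605.11767578125, -201.3531036376953), 19.8624267578125)
43 234 [ 576.1 -229.2   43. ] [ 632.9 -182.2   53.8] ((604.085205078125, -202.22940063476562), 29.17660140991211)
```

View pics/w1.png

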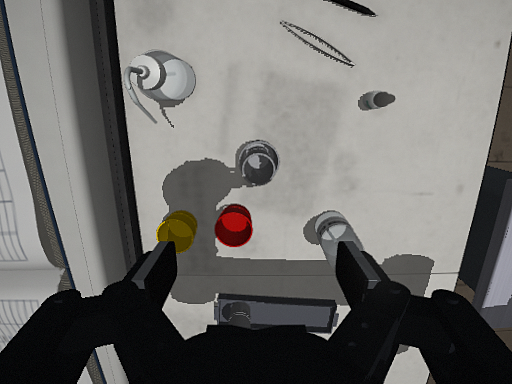

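The wrist view shows the nested pair at (257,162), with the red cup at (234,226), the yellow at (177,231) and a wash bottle at (330,240). The way down is clear.

>>> {"fn": "arm_command", "kwargs": {"rows": [[[0.007,0.013,0.2],[0,0,0]],[[0.007,0.013,0.4],[0,0,0]],[[0.007,0.013,0.55],[0,0,0]],[[0.007,0.013,0.65],[0,0,0]],[[0.007,0.013,0.7],[0,0,0]]]}}

```text
clock: 2.85
position: [602.2, -195.5, 78.6]
ee_rot: [0.71, -0.704, -0.002, 0.001]
contact_force: [0.5, 0.5, 1.5]
gripper_width: 85.5
grasp_force: 0.0
```

>>> {"fn": "arm_command", "kwargs": {"rows": [[[0,0,0.05],[0,0,0]],[[0,0,0.1],[0,0,0]],[[0,0,0.1],[0,0,0]]]}}

```text
clock: 3.15
position: [603.4, -197.0, 54.9]
ee_rot: [0.709, -0.705, -0.001, 0.0]
contact_force: [0.4, 0.6, -0.2]
gripper_width: 85.5
grasp_force: 0.0
```

```bash
python3 -c "
from h import *
go(604.5,-199.8,54,0)
im,d=arm.get_image('side'); cv2.imwrite('pics/s2.png',cv2.resize(im[120:300,200:380],(600,600)))"
```

```text
t 3.15 tcp [ 603.4 -197.    54.9] closing -179.6 joints [-0.06  0.52 -0.14 -0.   -0.91  0.07] w 85.5 F [ 0.4  0.6 -0.2]
shift [ 0.011 -0.004  0.004] turn [0.001 0.    0.002]
```

View pics/s2.png

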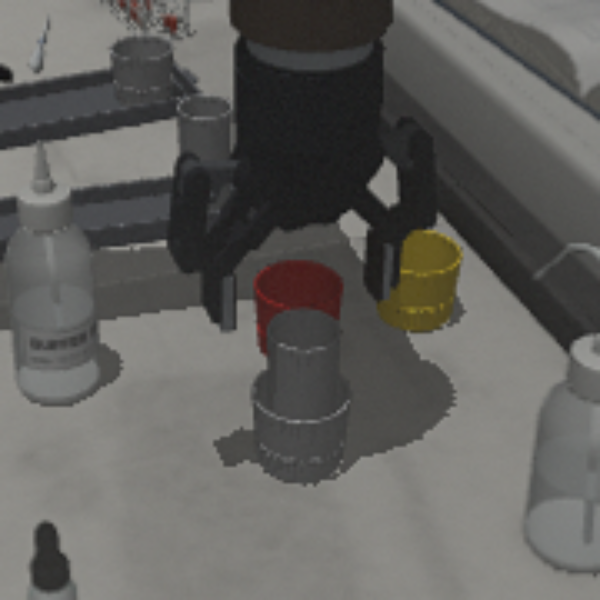

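The side crop shows the fingers at (220,300) and (385,280), straddling the cup at (305,340) but looking higher or farther back than expected. I'll check this with the depth.

```bash
python3 - <<'E'
from h import *
np.set_printoptions(precision=1,suppress=True)
im,W=pts('side')
k=.3
for n,(u0,u1,v0,v1) in {'L':(205,240,270,335),'R':(365,395,240,300),'cup':(270,340,320,380)}.items():
    p=W[120+int(v0*k):120+int(v1*k),200+int(u0*k):200+int(u1*k)].reshape(-1,3); p=p[(p[:,2]>40)]
    print(n,len(p),p.min(0),np.median(p,0),p.max(0))
for z in (40,67,80):
  for x in (561,647):
    i=arm.camera_info('side'); E=np.linalg.inv(i['extrinsics']); c=E[:3,:3]@[x,-197,z]+E[:3,3]; print(z,x,((i['fx']*c[0]/c[2]+i['cx'])-200)/k,((i['fy']*c[1]/c[2]+i['cy'])-120)/k)
E
```

```text
L 157 [ 546.  -210.   108.8] [ 553.8 -204.7  130.3] [ 560.7 -191.   150.7]
R 134 [ 645.6 -209.2  108. ] [ 647.2 -203.7  126.6] [ 654.5 -184.3  148.4]
cup 370 [ 583.5 -220.    48.9] [ 604.3 -207.    81.7] [ 629.2 -177.2   95.2]
40 561 229.49835973026592 415.62417529861307
40 647 366.2736575407695 386.61836098519285
67 561 229.371297121909 378.7828083737689
67 647 368.66091213703237 350.2382397614367
80 561 229.3083931822315 360.54402709386545
80 647 369.8418701911997 332.24124973027756
```

```bash
python3 - <<'E'
from h import *
np.set_printoptions(precision=1,suppress=True)
go(604.5,-199.8,54,0)
im,W=pts('side')
for sx in (1,-1):
    p=W.reshape(-1,3); p=p[(abs(p[:,0]-604-sx*48)<16)&(abs(p[:,1]+197)<20)&(p[:,2]>60)]
    print('side finger',len(p),p.min(0))
go(604.5,-199.8,54,0)
print(np.array(arm.camera_info('wrist')['extrinsics']))
im,W=pts('wrist'); p=W.reshape(-1,3)
q=p[(np.hypot(p[:,0]-604,p[:,1]+200)<26)&(p[:,2]>55)]; print('cup',len(q),q.min(0),q.max(0))
for sx in (1,-1):
    q=p[(abs(p[:,0]-604-sx*50)<20)&(abs(p[:,1]+197)<20)&(p[:,2]>15)]; print('wrist finger',len(q),q.min(0) if len(q) else '')
cv2.imwrite('pics/w2.png',im)
E
```

```text
t 3.25 tcp [ 604.6 -197.6   56.7] closing -179.6 joints [-0.1  0.5 -0.1  0.  -0.9  0.1] w 85.0 F [ 0.4 -0.4  0.3]
shift [0. 0. 0.] turn [-0. -0.  0.]
side finger 649 [ 636.1 -216.8  108.6]
side finger 2012 [ 540.  -217.   108.2]
t 3.3 tcp [ 604.8 -197.6   57. ] closing -179.6 joints [-0.1  0.5 -0.1  0.  -0.9  0.1] w 84.9 F [-0.2  0.4  1. ]
shift [0. 0. 0.] turn [-0. -0.  0.]
[[  -1.    -0.     0.   604.7]
 [  -0.     1.     0.3 -273.3]
 [  -0.     0.3   -1.   236.9]
 [   0.     0.     0.     1. ]]
cup 12599 [ 582.6 -221.4   55.1] [ 625.7 -179.3  195.3]
wrist finger 12219 [ 634.  -216.6  106.4]
wrist finger 12183 [ 534.  -216.7  107. ]
```

View pics/w2.png

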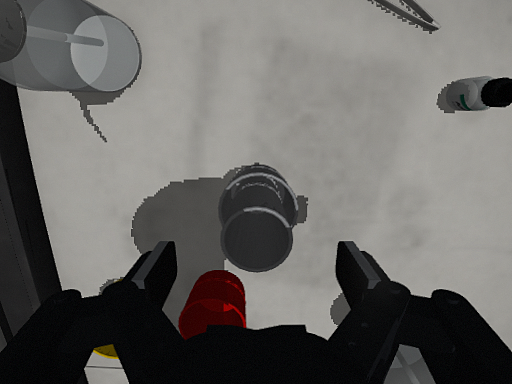

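```bash
python3 - <<'E'
from h import *
np.set_printoptions(precision=1,suppress=True)
print('tcp_to_grasp',arm.tcp_to_grasp)
im,W=pts('wrist'); p=W.reshape(-1,3)
for c in ('wrist','side'):
  im,W=pts(c); p=W.reshape(-1,3)
  for a,b in ((530,580),(630,680)):
    for lo,hi in ((98,112),(112,125),(125,145)):
      q=p[(p[:,0]>a)&(p[:,0]<b)&(abs(p[:,1]+197)<40)&(p[:,2]>lo)&(p[:,2]<hi)]
      if len(q): print(c,a,lo,len(q),q.min(0),q.max(0))
E
```

```text
tcp_to_grasp 18.700000000000003
wrist 530 98 108 [ 555.2 -209.8  106.6] [ 562.2 -187.3  112. ]
wrist 530 112 590 [ 548.3 -210.2  112. ] [ 562.4 -187.5  125. ]
wrist 530 125 1287 [ 547.9 -210.7  125. ] [ 562.5 -187.3  145. ]
wrist 630 98 100 [ 646.9 -209.1  107.3] [ 654.1 -187.2  112. ]
wrist 630 112 618 [ 646.7 -209.7  112.1] [ 661.4 -187.   124.9]
wrist 630 125 1257 [ 646.4 -210.   125. ] [ 661.2 -186.6  145. ]
side 530 98 4 [ 554.6 -207.6  109.5] [ 558.7 -200.2  111.9]
side 530 112 45 [ 547.9 -208.9  112.9] [ 560.7 -190.9  124.8]
side 530 125 87 [ 547.5 -209.2  125.3] [ 561.7 -189.2  144.8]
side 630 98 8 [ 646.9 -206.5  109. ] [ 654.1 -186.2  111.7]
side 630 112 56 [ 646.5 -207.5  112.1] [ 661.  -186.1  124.8]
side 630 125 99 [ 646.3 -208.8  125.1] [ 661.2 -184.8  145. ]
```

Both cameras put the open fingertips at z≈107 while the reported TCP is z=57. The fingers therefore sit about 37 mm higher than the reported TCP implies. I'll work from the measured fingertip height and go 40 mm lower.

>>> {"fn": "arm_command", "kwargs": {"rows": [[[0.005,0,0.04],[0,0,0]],[[0.005,0,0.08],[0,0,0]],[[0.005,0,0.12],[0,0,0]],[[0.005,0,0.16],[0,0,0]],[[0.005,0,0.16],[0,0,0]]]}}

```text
clock: 4.0
position: [602.4, -198.5, 13.4]
ee_rot: [0.709, -0.705, -0.002, 0.001]
contact_force: [0.7, 0.4, -0.2]
gripper_width: 85.7
grasp_force: 0.0
```

```bash
python3 - <<'E'
from h import *
np.set_printoptions(precision=1,suppress=True)
go(604.5,-199.8,17,0)
im,W=pts('side'); p=W.reshape(-1,3)
q=p[(abs(abs(p[:,0]-604)-51)<14)&(abs(p[:,1]+199)<16)&(p[:,2]>40)]; print(len(q),q.min(0))
E
```

```text
t 4.0 tcp [ 602.4 -198.5   13.4] closing -179.7 joints [-0.1  0.6 -0.2 -0.  -0.8  0.1] w 85.7 F [ 0.7  0.4 -0.2]
shift [ 0. -0. -0.] turn [0. 0. 0.]
1956 [ 539.  -215.    65.2]
```

>>> {"fn": "arm_command", "kwargs": {"rows": [[[0,0,0],[0,0,0]],[[0,0,0],[0,0,0]],[[0,0,0],[0,0,0]],[[0,0,0],[0,0,0]],[[0,0,0],[0,0,0]]], "grip": 0}}

```text
clock: 4.55
position: [604.8, -198.9, 16.8]
ee_rot: [0.709, -0.705, 0.001, -0.0]
contact_force: [1.2, 0.2, 4.0]
gripper_width: 40.0
grasp_force: 60.6
```

>>> {"fn": "arm_command", "kwargs": {"rows": [[[0,0,0],[0,0,0]],[[0,0,0],[0,0,0]],[[0,0,0],[0,0,0]],[[0,0,0],[0,0,0]],[[0,0,0],[0,0,0]]]}}

```text
clock: 5.05
position: [604.8, -198.9, 16.7]
ee_rot: [0.71, -0.705, 0.001, -0.0]
contact_force: [-0.0, 0.4, 5.9]
gripper_width: 40.4
grasp_force: 60.8
```

>>> {"fn": "arm_command", "kwargs": {"rows": [[[0,0,-0.02],[0,0,0]],[[0,0,-0.05],[0,0,0]],[[0,0,-0.1],[0,0,0]],[[0,0,-0.15],[0,0,0]],[[0,0,-0.2],[0,0,0]]]}}

```text
clock: 5.55
position: [604.2, -198.8, 67.3]
ee_rot: [0.709, -0.705, 0.0, -0.0]
contact_force: [-0.2, -0.1, -1.3]
gripper_width: 40.4
grasp_force: 60.5
```

>>> {"fn": "arm_command", "kwargs": {"rows": [[[0,0,-0.1],[0,0,0]],[[0,0,-0.2],[0,0,0]],[[0,0,-0.3],[0,0,0]],[[0,0,-0.35],[0,0,0]],[[0,0,-0.35],[0,0,0]]]}}

```text
clock: 6.05
position: [605.3, -199.0, 156.2]
ee_rot: [0.709, -0.705, 0.002, -0.002]
contact_force: [0.7, -0.4, -0.5]
gripper_width: 40.5
grasp_force: 60.5
```

```bash
python3 - <<'E'
from h import *
np.set_printoptions(precision=1,suppress=True)
go(541,99,200,0)
im,W=pts('side'); p=W.reshape(-1,3)
q=p[(abs(p[:,0]-604)<35)&(abs(p[:,1]+200)<35)&(p[:,2]>35)&(p[:,2]<53)]; print('wide',len(q),q.min(0),q.max(0))
q=p[(abs(p[:,0]-604)<35)&(abs(p[:,1]+200)<35)&(p[:,2]>60)]; print('above',len(q),q.min(0),q.max(0))
cv2.imwrite('pics/s3.png',cv2.resize(im[60:300,160:400],(600,600)))
E
```

```text
t 6.05 tcp [ 605.3 -199.   156.2] closing -179.6 joints [-0.1  0.4 -0.   0.  -1.1  0.1] w 40.5 F [ 0.7 -0.4 -0.5]
shift [-1.2  0.2 -0.2] turn [-0. -0.  0.]
wide 400 [ 574.3 -229.3   35. ] [ 632.4 -170.1   52.5]
above 6013 [ 569.  -235.   143.3] [ 639.  -169.6  475.5]
```

View pics/s3.png

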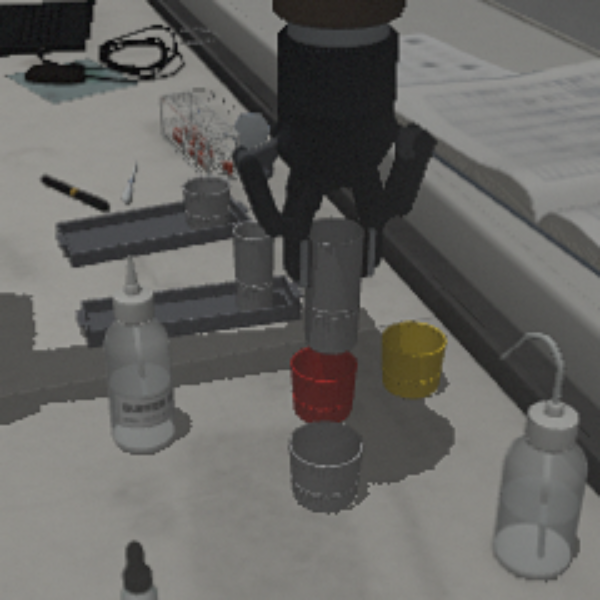

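The pull came out clean: the tall cup is in the gripper at (333,285) and the wide cup still stands at (325,465). Now I'll carry the tall cup to the narrow tray.

>>> {"fn": "arm_command", "kwargs": {"rows": [[[-0.05,0.01,-0.1],[0,0,0]],[[-0.18,0.03,-0.2],[0,0,0]],[[-0.33,0.07,-0.2],[0,0,0]],[[-0.48,0.1,-0.2],[0,0,0]],[[-0.6,0.13,-0.2],[0,0,0]]]}}

```text
clock: 6.6
position: [569.0, -47.3, 201.6]
ee_rot: [0.709, -0.705, -0.001, 0.001]
contact_force: [0.1, 0.1, -1.5]
gripper_width: 40.9
grasp_force: 60.6
```

>>> {"fn": "arm_command", "kwargs": {"rows": [[[-0.15,0.03,0],[0,0,0]],[[-0.3,0.07,0],[0,0,0]],[[-0.45,0.1,0],[0,0,0]],[[-0.55,0.12,0],[0,0,0]],[[-0.59,0.13,0],[0,0,0]]]}}

```text
clock: 7.1
position: [535.7, 100.1, 201.7]
ee_rot: [0.71, -0.704, -0.001, 0.001]
contact_force: [-0.6, -1.0, -1.0]
gripper_width: 40.6
grasp_force: 60.6
```

>>> {"fn": "arm_command", "kwargs": {"rows": [[[0,0,0.1],[0,0,0]],[[0,0,0.25],[0,0,0]],[[0,0,0.4],[0,0,0]],[[0,0,0.48],[0,0,0]],[[0,0,0.5],[0,0,0]]]}}

```text
clock: 7.6
position: [534.4, 96.6, 74.6]
ee_rot: [0.709, -0.705, -0.002, 0.004]
contact_force: [-0.4, -0.3, -1.5]
gripper_width: 40.1
grasp_force: 60.6
```

```bash
python3 - <<'E'
from h import *
np.set_printoptions(precision=1,suppress=True)
im,W=pts('top'); p=W[140:250,190:250].reshape(-1,3)
q=p[(p[:,2]>10)&(p[:,2]<23)]; print('tray rim',cv2.minAreaRect(q[:,:2].astype(np.float32)))
im,W=pts('side'); p=W.reshape(-1,3)
go(541,99,18,0)
x,y=np.array(arm.read_state()['position'])[:2]
q=p[(abs(p[:,0]-x)<25)&(abs(p[:,1]-y)<25)&(p[:,2]>30)&(p[:,2]<110)]; print('cup',len(q),q.min(0),q.max(0))
E
```

```text
tray rim ((567.8153076171875, 96.57919311523438), (66.09258270263672, 230.5322265625), 85.62515258789062)
t 7.7 tcp [536.7  97.6  77.4] closing -179.7 joints [ 0.5  0.4 -0.3  0.  -0.9 -0.5] w 40.1 F [ 0.2 -0.5 -0.3]
shift [-0.  -0.   0.2] turn [ 0. -0.  0.]
cup 258 [515.1  75.5  63.5] [554.2  98.2 109.8]
```

>>> {"fn": "arm_command", "kwargs": {"rows": [[[-0.003,0,0.08],[0,0,0]],[[-0.003,0,0.15],[0,0,0]],[[-0.003,0,0.2],[0,0,0]],[[-0.003,0,0.225],[0,0,0]],[[-0.003,0,0.238],[0,0,0]]]}}

```text
clock: 8.2
position: [537.6, 99.1, 19.1]
ee_rot: [0.709, -0.705, 0.0, -0.0]
contact_force: [0.5, 0.3, -0.4]
gripper_width: 40.6
grasp_force: 60.7
```

>>> {"fn": "arm_command", "kwargs": {"rows": [[[0,0,0],[0,0,0]],[[0,0,0],[0,0,0]],[[0,0,0],[0,0,0]]]}}

```text
clock: 8.5
position: [537.6, 99.3, 19.6]
ee_rot: [0.709, -0.705, 0.0, -0.001]
contact_force: [-0.5, 0.2, -1.3]
gripper_width: 40.4
grasp_force: 60.7
```

>>> {"fn": "arm_command", "kwargs": {"rows": [[[0,0,0.005],[0,0,0]],[[0,0,0.01],[0,0,0]],[[0,0,0.01],[0,0,0]],[[0,0,0.01],[0,0,0]]]}}

```text
clock: 8.9
position: [537.3, 99.2, 16.7]
ee_rot: [0.709, -0.705, 0.0, -0.0]
contact_force: [-0.4, -0.6, 2.0]
gripper_width: 40.2
grasp_force: 60.8
```

>>> {"fn": "arm_command", "kwargs": {"rows": [[[0,0,0],[0,0,0]],[[0,0,0],[0,0,0]],[[0,0,0],[0,0,0]],[[0,0,0],[0,0,0]],[[0,0,0],[0,0,0]]], "grip": 0.85}}

```text
clock: 9.4
position: [537.1, 99.0, 16.3]
ee_rot: [0.709, -0.705, -0.0, 0.0]
contact_force: [-0.2, 0.1, 1.0]
gripper_width: 72.4
grasp_force: 0.0
```

>>> {"fn": "arm_command", "kwargs": {"rows": [[[0,0,-0.05],[0,0,0]],[[0,0,-0.1],[0,0,0]],[[0,0,-0.25],[0,0,0]],[[0,0,-0.4],[0,0,0]],[[0,0,-0.55],[0,0,0]]]}}

```text
clock: 9.9
position: [537.2, 99.0, 156.9]
ee_rot: [0.709, -0.705, 0.0, -0.001]
contact_force: [0.9, 0.5, 1.0]
gripper_width: 72.5
grasp_force: 0.0
```

```bash
python3 - <<'E'
from h import *
np.set_printoptions(precision=1,suppress=True)
im,W=pts('side'); p=W.reshape(-1,3)
q=p[(abs(p[:,0]-538)<30)&(abs(p[:,1]-99)<27)&(p[:,2]>26)&(p[:,2]<110)]; print('cup',len(q),q.min(0),q.max(0))
q=p[(abs(p[:,0]-603)<35)&(abs(p[:,1]+200)<35)&(p[:,2]>35)&(p[:,2]<60)]; print('wide',len(q),q.min(0),q.max(0))
go(603.4,-199.7,200,0)
E
```

```text
cup 431 [516.5  77.3  26.2] [557.  124.3  95.5]
wide 403 [ 573.8 -229.4   35.1] [ 633.  -170.1   52.6]
t 9.95 tcp [541.6 100.1 164.3] closing -179.5 joints [ 0.5  0.3 -0.2  0.  -1.1 -0.5] w 72.5 F [1.7 0.7 5.8]
shift [ 1.2 -0.2 -0.1] turn [-0.  0.  0.]
```

>>> {"fn": "arm_command", "kwargs": {"rows": [[[0.1,-0.02,-0.1],[0,0,0]],[[0.25,-0.05,-0.1],[0,0,0]],[[0.4,-0.09,-0.1],[0,0,0]],[[0.52,-0.11,-0.1],[0,0,0]],[[0.6,-0.13,-0.1],[0,0,0]]], "grip": 1}}

```text
clock: 10.45
position: [570.8, -52.7, 180.3]
ee_rot: [0.709, -0.705, 0.001, -0.001]
contact_force: [-0.5, 0.8, 0.3]
gripper_width: 85.5
grasp_force: 0.0
```

>>> {"fn": "arm_command", "kwargs": {"rows": [[[0.12,-0.02,0],[0,0,0]],[[0.3,-0.05,0],[0,0,0]],[[0.45,-0.09,0],[0,0,0]],[[0.55,-0.11,0],[0,0,0]],[[0.59,-0.13,0],[0,0,0]]]}}

```text
clock: 10.95
position: [604.1, -200.4, 179.8]
ee_rot: [0.708, -0.706, 0.001, -0.0]
contact_force: [-0.3, -0.3, 0.1]
gripper_width: 85.5
grasp_force: 0.0
```

>>> {"fn": "arm_command", "kwargs": {"rows": [[[0,0,0.15],[0,0,0]],[[0,0,0.3],[0,0,0]],[[0,0,0.4],[0,0,0]],[[0,0,0.45],[0,0,0]],[[0,0,0.45],[0,0,0]]]}}

```text
clock: 11.45
position: [603.2, -197.4, 65.3]
ee_rot: [0.71, -0.705, -0.001, 0.001]
contact_force: [-0.3, -0.0, -0.2]
gripper_width: 84.9
grasp_force: 0.0
```

```bash
python3 - <<'E'
from h import *
np.set_printoptions(precision=3,suppress=True)
im,W=pts('wrist'); p=W.reshape(-1,3)
q=p[(abs(p[:,0]-603)<35)&(abs(p[:,1]+200)<35)&(p[:,2]>42)&(p[:,2]<56)]; print('wide',len(q),q.min(0),q.max(0))
go(603.4,-199.7,-26,0)
E
```

```text
wide 1125 [ 574.903 -231.12    42.008] [ 632.599 -172.438   51.631]
t 11.5 tcp [ 604.5 -197.7   67. ] closing -179.6 joints [-0.06  0.51 -0.13  0.   -0.93  0.07] w 85.2 F [-0.4  0.5  0.2]
shift [0.008 0.005 0.372] turn [-0.    -0.     0.002]
```

>>> {"fn": "arm_command", "kwargs": {"rows": [[[0.008,0.003,0.1],[0,0,0]],[[0.008,0.003,0.2],[0,0,0]],[[0.008,0.003,0.28],[0,0,0]],[[0.008,0.003,0.3],[0,0,0]],[[0.008,0.003,0.3],[0,0,0]]]}}

```text
clock: 12.0
position: [604.3, -200.0, -7.5]
ee_rot: [0.71, -0.705, 0.001, -0.0]
contact_force: [0.2, -0.4, -0.3]
gripper_width: 85.5
grasp_force: 0.0
```

>>> {"fn": "arm_command", "kwargs": {"rows": [[[0,0,0.03],[0,0,0]],[[0,0,0.06],[0,0,0]],[[0,0,0.07],[0,0,0]],[[0,0,0.07],[0,0,0]],[[0,0,0.07],[0,0,0]]]}}

```text
clock: 12.5
position: [603.4, -200.1, -26.0]
ee_rot: [0.709, -0.705, 0.0, -0.0]
contact_force: [-0.5, 0.1, 0.5]
gripper_width: 85.8
grasp_force: 0.0
```

```bash
python3 - <<'E'
from h import *
np.set_printoptions(precision=1,suppress=True)
go(603.4,-199.7,-26,0)
im,W=pts('side'); p=W.reshape(-1,3)
q=p[(abs(abs(p[:,0]-604)-51)<12)&(abs(p[:,1]+199)<16)&(p[:,2]>12)]; print(len(q),q.min(0))
cv2.imwrite('pics/s4.png',cv2.resize(im[120:300,200:380],(600,600)))
E
```

```text
t 12.5 tcp [ 603.4 -200.1  -26. ] closing -179.6 joints [-0.1  0.6 -0.2  0.  -0.7  0.1] w 85.8 F [-0.5  0.1  0.5]
shift [-0.  0.  0.] turn [-0. -0.  0.]
1503 [ 541.1 -215.    25.7]
```

View pics/s4.png

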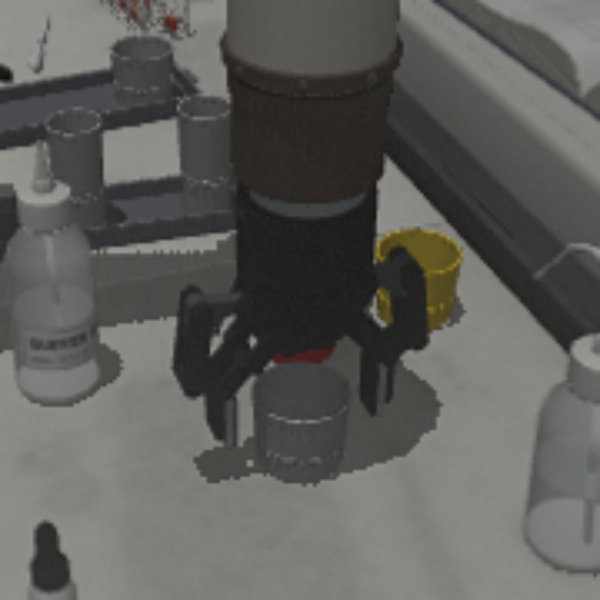

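The fingers at (225,420) and (375,385) straddle the wide cup at (302,420), and the tall cup stands in its tray at (75,150). Now I'll close and lift.

>>> {"fn": "arm_command", "kwargs": {"rows": [[[0,0,0],[0,0,0]],[[0,0,0],[0,0,0]],[[0,0,0],[0,0,0]],[[0,0,0],[0,0,0]],[[0,0,0],[0,0,0]]], "grip": 0}}

```text
clock: 13.05
position: [603.9, -200.2, -25.2]
ee_rot: [0.71, -0.705, 0.001, -0.0]
contact_force: [-0.9, 1.0, 5.8]
gripper_width: 56.3
grasp_force: 63.3
```

>>> {"fn": "arm_command", "kwargs": {"rows": [[[0,0,0],[0,0,0]],[[0,0,0],[0,0,0]],[[0,0,0],[0,0,0]]]}}

```text
clock: 13.35
position: [603.9, -200.2, -25.2]
ee_rot: [0.71, -0.705, 0.001, -0.0]
contact_force: [-0.6, 0.6, 5.5]
gripper_width: 56.2
grasp_force: 63.3
```

>>> {"fn": "arm_command", "kwargs": {"rows": [[[0,0,-0.05],[0,0,0]],[[0,0,-0.15],[0,0,0]],[[0,0,-0.3],[0,0,0]],[[0,0,-0.45],[0,0,0]],[[0,0,-0.6],[0,0,0]]]}}

```text
clock: 13.85
position: [602.4, -199.8, 125.0]
ee_rot: [0.709, -0.705, -0.001, 0.0]
contact_force: [1.1, 0.1, -1.1]
gripper_width: 55.9
grasp_force: 63.9
```

>>> {"fn": "arm_command", "kwargs": {"rows": [[[0,0,-0.12],[0,0,0]],[[0,0,-0.2],[0,0,0]],[[0,0,-0.25],[0,0,0]],[[0,0,-0.25],[0,0,0]]]}}

```text
clock: 14.25
position: [603.9, -200.1, 188.1]
ee_rot: [0.709, -0.705, 0.001, -0.001]
contact_force: [0.6, -0.1, -1.0]
gripper_width: 55.9
grasp_force: 64.0
```

```bash
python3 - <<'E'
from h import *
np.set_printoptions(precision=3,suppress=True)
go(539,294,190,0)
im,W=pts('side'); p=W.reshape(-1,3)
q=p[(abs(p[:,0]-604)<24)&(abs(p[:,1]+199)<30)&(p[:,2]>60)]; print('foot',len(q),q.min(0))
E
```

```text
t 14.25 tcp [ 603.9 -200.1  188.1] closing -179.6 joints [-0.07  0.41  0.03  0.   -1.19  0.07] w 55.9 F [ 0.6 -0.1 -1. ]
shift [-1.978  0.247 -0.009] turn [-0.001 -0.     0.002]
foot 2087 [ 580.016 -228.989  212.884]
```

>>> {"fn": "arm_command", "kwargs": {"rows": [[[-0.08,0.01,0],[0,0,0]],[[-0.22,0.03,0],[0,0,0]],[[-0.38,0.05,0],[0,0,0]],[[-0.54,0.07,0],[0,0,0]],[[-0.7,0.09,0],[0,0,0]]]}}

```text
clock: 14.8
position: [578.0, -23.9, 184.1]
ee_rot: [0.709, -0.705, -0.001, 0.002]
contact_force: [0.5, -0.2, -1.1]
gripper_width: 56.1
grasp_force: 63.9
```

>>> {"fn": "arm_command", "kwargs": {"rows": [[[-0.16,0.02,0],[0,0,0]],[[-0.32,0.04,0],[0,0,0]],[[-0.48,0.06,0],[0,0,0]],[[-0.64,0.08,0],[0,0,0]],[[-0.8,0.1,0],[0,0,0]]]}}

```text
clock: 15.3
position: [551.7, 175.8, 184.2]
ee_rot: [0.709, -0.705, -0.001, 0.002]
contact_force: [0.5, 0.1, -1.5]
gripper_width: 56.4
grasp_force: 63.9
```

>>> {"fn": "arm_command", "kwargs": {"rows": [[[-0.16,0.02,0],[0,0,0]],[[-0.3,0.04,0],[0,0,0]],[[-0.42,0.05,0],[0,0,0]],[[-0.48,0.06,0],[0,0,0]],[[-0.48,0.06,0],[0,0,0]]]}}

```text
clock: 15.8
position: [536.4, 295.8, 184.2]
ee_rot: [0.71, -0.704, -0.0, 0.002]
contact_force: [-0.3, -1.4, -1.3]
gripper_width: 56.1
grasp_force: 63.9
```

>>> {"fn": "arm_command", "kwargs": {"rows": [[[0,0,0.15],[0,0,0]],[[0,0,0.32],[0,0,0]],[[0,0,0.5],[0,0,0]],[[0,0,0.6],[0,0,0]],[[0,0,0.65],[0,0,0]]]}}

```text
clock: 16.3
position: [535.7, 291.5, 20.1]
ee_rot: [0.709, -0.705, -0.0, 0.004]
contact_force: [-0.4, 0.6, -1.3]
gripper_width: 56.3
grasp_force: 64.1
```

```bash
python3 - <<'E'
from h import *
np.set_printoptions(precision=3,suppress=True)
im,W=pts('side'); p=W.reshape(-1,3)
go(541,294.5,-21,0)
x,y=np.array(arm.read_state()['position'])[:2]
q=p[(abs(p[:,0]-x)<24)&(abs(p[:,1]-y)<32)&(p[:,2]>25)]; print('foot',len(q),q.min(0))
E
```

```text
t 16.35 tcp [535.7 291.8  19.6] closing -179.7 joints [ 0.76  0.53 -0.23 -0.   -0.81 -0.76] w 56.2 F [-1.2  0.1 -2.8]
shift [-0.012 -0.022  0.162] turn [ 0.002 -0.002  0.001]
foot 1078 [511.674 259.789  46.118]
```

>>> {"fn": "arm_command", "kwargs": {"rows": [[[0,0,0.05],[0,0,0]],[[0,0,0.1],[0,0,0]],[[0,0,0.13],[0,0,0]],[[0,0,0.145],[0,0,0]],[[0,0,0.15],[0,0,0]]]}}

```text
clock: 16.85
position: [537.7, 294.6, -13.7]
ee_rot: [0.709, -0.705, 0.0, -0.0]
contact_force: [-0.9, -0.1, -0.7]
gripper_width: 56.1
grasp_force: 64.1
```

>>> {"fn": "arm_command", "kwargs": {"rows": [[[0,0,0],[0,0,0]],[[0,0,0],[0,0,0]]]}}

```text
clock: 17.05
position: [538.0, 294.9, -13.0]
ee_rot: [0.709, -0.705, 0.0, -0.001]
contact_force: [-0.6, -0.2, -0.7]
gripper_width: 56.3
grasp_force: 64.1
```

Need about 9 mm more.

>>> {"fn": "arm_command", "kwargs": {"rows": [[[0,0,0.01],[0,0,0]],[[0,0,0.02],[0,0,0]],[[0,0,0.03],[0,0,0]],[[0,0,0.036],[0,0,0]],[[0,0,0.036],[0,0,0]]]}}

```text
clock: 17.55
position: [537.5, 294.5, -22.1]
ee_rot: [0.709, -0.705, 0.0, 0.0]
contact_force: [-1.5, -1.0, 3.3]
gripper_width: 56.0
grasp_force: 64.3
```

>>> {"fn": "arm_command", "kwargs": {"rows": [[[0,0,0],[0,0,0]],[[0,0,0],[0,0,0]]]}}

```text
clock: 17.75
position: [537.5, 294.5, -22.1]
ee_rot: [0.709, -0.705, 0.0, 0.0]
contact_force: [-1.8, -1.1, 4.7]
gripper_width: 56.0
grasp_force: 64.4
```

Touchdown. Now I'll release and retreat.

>>> {"fn": "arm_command", "kwargs": {"rows": [[[0,0,0],[0,0,0]],[[0,0,0],[0,0,0]],[[0,0,0],[0,0,0]],[[0,0,0],[0,0,0]],[[0,0,0],[0,0,0]]], "grip": 0.95}}

```text
clock: 18.25
position: [537.7, 294.6, -22.7]
ee_rot: [0.709, -0.705, 0.0, 0.0]
contact_force: [0.3, -0.1, 0.3]
gripper_width: 81.2
grasp_force: 0.0
```

>>> {"fn": "arm_command", "kwargs": {"rows": [[[0,0,-0.05],[0,0,0]],[[0,0,-0.12],[0,0,0]],[[0,0,-0.28],[0,0,0]],[[0,0,-0.45],[0,0,0]],[[0,0,-0.6],[0,0,0]]]}}

```text
clock: 18.75
position: [538.0, 294.7, 130.7]
ee_rot: [0.709, -0.705, 0.0, -0.001]
contact_force: [0.3, 0.8, -0.0]
gripper_width: 81.1
grasp_force: 0.0
```

>>> {"fn": "arm_command", "kwargs": {"rows": [[[0,0,-0.1],[0,0,0]],[[0,0,-0.2],[0,0,0]],[[0,0,-0.3],[0,0,0]],[[0,0,-0.3],[0,0,0]],[[0,0,-0.3],[0,0,0]]]}}

```text
clock: 19.25
position: [537.5, 294.7, 203.5]
ee_rot: [0.709, -0.705, -0.0, -0.001]
contact_force: [-0.1, -0.2, -1.0]
gripper_width: 81.0
grasp_force: 0.0
```

```bash
python3 - <<'E'
from h import *
np.set_printoptions(precision=1,suppress=True)
for c in ('side','wrist'):
    im,W=pts(c); p=W.reshape(-1,3)
    for n,x,y in (('tall',538,99),('wide',538,294.5)):
        q=p[(np.hypot(p[:,0]-x,p[:,1]-y)<36)&(p[:,2]>26)&(p[:,2]<110)]
        if len(q): print(c,n,len(q),q.min(0),q.max(0))
    if c=='side': cv2.imwrite('pics/s5.png',cv2.resize(im[80:240,140:300],(600,600)))
E
```

```text
side tall 432 [516.3  75.7  26.1] [557.2 121.7  95.4]
side wide 290 [508.4 264.8  26.3] [565.1 326.6  55.6]
wrist tall 509 [517.9 102.7  26. ] [556.7 119.2  87.9]
wrist wide 674 [509.7 264.   26.1] [566.3 320.6  55. ]
```

View pics/s5.png

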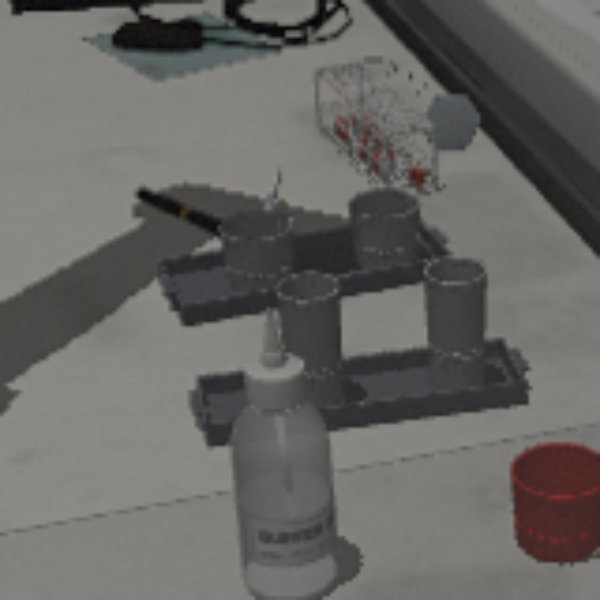

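Both cups stand upright in their trays, the tall one at (310,335) and the wide one at (257,250). The gripper is clear, so I'm handing the job in.

```bash
python3 -c "
from bench import arm
print(arm.job_done())"
```

```text
the job is handed in; nothing more can be done
None
```

The tall cup stands released in the narrow tray and the wide cup in the wide tray, both upright in the last side view; I handed the job in just after 19 s, and the hand-in returned no verdict.

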